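# Roll a pipette canister into its bench rest

## Task

Roll the pipette canister that lies on the bench by pushing on its side with the fingers until it drops into the V-groove of the white rest, then push on its lid end to slide it along the groove until its base is against the metal end stop. Only push with the fingers, gently: never pinch the canister or lift it, and leave everything else where it stands.

Things in the scene. Friction and masses are not known exactly. Their poses are not given: they have to be found in the camera images.
- canister: Closed steel pipette canister lying on the bench between rest and stirrer, lid end towards the robot: a cylinder 60 mm in diameter, 200 mm long, 0.3 to 0.6 kg. Origin on its axis at mid-length, 30 mm above the bench. Its x axis runs from the lid end to the base end, within about 0.1 rad of the groove's direction at the start; its y and z axes turn as it rolls. Polished and rather slippery.
- canister_base (a point): Centre of the flat closed base face, on the axis, 100 mm from the canister's origin (+x end).
- canister_lid (a point): Centre of the flat lid end face, on the axis, 100 mm from the canister's origin (-x end). The lid is the last 45 mm, of the same diameter, with a dark seam and a strip of tan tape across the seam.
- rest: Canister rest: low white block fixed to the bench, left or right of the canister, the same on both sides of its groove. Origin on the bench under the groove's middle line; x along the groove to the end stop, away from the robot; z up. It spans x -85 to +95 mm, y -65 to +65 mm. A lead-in slope rises from the bench at y = +-65 mm to a ridge 13 mm high at y = +-20 mm, where the V begins.
- rest_groove (a point): Bottom of the V-groove, 1.5 mm above the bench, at x = y = 0 of the rest; both V faces rise straight from here to the ridges. The canister enters over the ridge on its side (its axis is then about 43 mm above the bench) and when seated has its axis over this line, 36 mm above the bench.
- rest_stop (a point): Middle of the face of the rest's end stop, at the seated canister's axis height (rest x = +95 mm, z = 36 mm). The stop is an upright aluminium plate, 64 mm wide, 44 mm high, 6 mm thick, across the far end of the groove, fixed.
- bench: The wooden bench top, surface at z = 0.
- stirrer: White magnetic stirrer fixed on the bench on the other side of the canister from the rest, 170 mm (its x) by 130 mm (y), 80 mm high, origin at the centre of its underside. Not part of the job.
- flask: Conical glass flask with a foil cap on the stirrer's plate, 84 mm diameter, 150 mm high, origin at the centre of its underside. Leave alone.
- dishes: Stack of four small lidded culture dishes, 63 mm diameter, 56 mm high, beyond the canister's base end; origin at the centre of its underside. Leave alone.
- media_bottle: Amber bottle with a tied brown paper cap behind the stirrer, 74 mm diameter, 150 mm high, origin at the centre of its underside. Leave alone.
- upright_canister: Another canister of the same kind, standing upright on its base near one side of the bench, 60 mm diameter, 200 mm high, origin at the centre of its underside. Leave alone.
- wash_bottle: White plastic wash bottle with a grey bent spout, 62 mm diameter, 178 mm high with the spout, near one side of the bench, origin at the centre of its underside. Leave alone.
Not all that is in view belongs to the job. What is shaped like the canister but pink, purple or red is not meant.

How it is judged:
On the way, in this order (a step that is already met when the one before it is completed fails the run):
1. the canister rolls along the bench (angular speed of canister above 0.3 rad/s and height (world z) of canister below 0.05 m), for 0.3 s.
2. the canister lies in the V-groove of the rest (y of canister in the frame of rest between -0.004 and 0.004 m and height (world z) of canister between 0.033 and 0.039 m and angle between the x axis of canister and the x axis of rest, either way round below 0.05 rad), for 0.2 s.
At the end, for the whole second after the job is handed in: The canister lies still in the V-groove of the rest (axis within 4 mm of the groove's middle, 33 to 39 mm above the bench, within 0.05 rad of the groove's direction) with its base within 4 mm of the end stop (all of step 2 and x of canister_base in the frame of rest between 0.091 and 0.098 m and linear speed of canister below 0.01 m/s and angular speed of canister below 0.1 rad/s); the robot touches nothing.
It fails at once if the canister is lifted (its axis more than 55 mm above the bench) (height (world z) of canister above 0.055 m).
It fails at once if the canister is carried: held by the fingers with neither bench nor rest under it (contact force between canister and the fingers above 2.5 N and contact force between canister and bench below 0.05 N and contact force between canister and rest below 0.05 N).
It fails at once if the canister is pinched or pressed hard (over 35 N from the fingers) (contact force between canister and the fingers above 35 N).
It fails at once if the canister is tipped up (more than 0.3 rad from lying) (angle between canister's own x axis and vertical below 1.27 rad or angle between canister's own x axis and vertical above 1.87 rad).
It fails at once if another thing on the bench is shifted by more than 15 mm or knocked over (distance of any of dishes, flask, media_bottle, upright_canister, wash_bottle from where it was at the start of the episode above 0.015 m or angle between any of dishes, flask, media_bottle, upright_canister, wash_bottle's own z axis and vertical above 0.3 rad).
It also fails if it takes over 53 s, if anything falls off the work surface, if the arm or the gripper's body presses on something with over 40 N, if the wrist force passes 120 N, or if a joint passes its speed limit or range.

## Robot

A 6-joint arm with a two-finger parallel gripper is mounted at the origin on the work surface. World frame = base frame: x ahead of the robot, y to its left, z up, the work surface at z = 0. Lengths are in m, angles in rad, forces in N, time in s.
With the tool pointing down it reaches from about 0.35 to 0.775 m from the base axis. Payload 5.5 kg.
Tool frame: the origin (TCP) lies at the very end of the fingers, on their centre line; the grasp point (between the pads) lies 19 mm behind it; z points along the fingers, y is the direction in which the jaws open and shut (so a half turn about z gives the same grasp; the last joint's range is limited). The gripper opens to 85 mm and grips with 20 to 120 N. Pads are 22 mm wide; open, the fingers measure 114 mm over their backs; the gripper's body (76 mm by 85 mm) begins 54 mm behind the grasp point. The pads swing forward as they close: fully open they stand 13 mm farther back than shut.
Start: joints at [1.074, 0.313, 0.046, 1.304, 0, 1.431], TCP at [0.201, 0.539, 0.231] pointing down, gripper open.
Joint ranges: [-2.76, 2.76], [-0.86, 1.69], [-1.03, 1.26], [-2.2, 2.34], [-1.47, 1.5], [-3.14, 3.14]. Speed limits (rad/s): [2.57, 2.57, 3.14, 3.14, 3.14, 3.14].

## Interface

Orientations are given as a unit quaternion [w, x, y, z].
In Python, from workcell import get_state, read_camera, hand_in, find_in, silhouettes gives the robot as it stands. The module is installed in compiled form; this text tells all that it offers.
- The arm moves only by the tool send_rows, never from a script. Its argument "deltas" is a list that holds one entry, the list of rows, each a list of 6 numbers: the shift along the world's x, y, z in cm, then the turn, a rotation vector about the world's x, y, z in degrees. In form: [[[dx, dy, dz, wx, wy, wz], ...]]. A call has 1 to 12 rows; each row is the pose to reach, as a shift and turn from the pose commanded when the call began; what a row does not reach only later rows make up. A row lasts 1/10 s, in which the tool goes at most 50 mm and 8.59 degrees, less where a joint would pass 70% of its speed; a pose out of reach is approached as far as the arm can. A call with a gripper value outside its range is refused whole. "jaw" is the opening, from -1 (shut) to 1 (fully open), so that 0 is half open, set as the call begins (left out, the last holds). The fingers move at their own pace and stop on an object; "force" is the grip in N (left out, the last holds). Time passes only in rows, so rows that repeat a pose let the fingers close. It gives the time, the measured TCP pose, the force and the opening at its end, in the units of the state.
- get_state(): the state, without advancing time (a new reading comes with each control period).
- read_camera(name): name is "scene" or "top"; returns a dict with "img" (420x560x3 uint8, red, green, blue), "z_map" (420x560 float32, m along the optical axis (not along the pixel's ray), 0 where there is no reading), "vfov" (degrees; the focal length in pixels is half the picture's height over the tangent of half this angle, whatever the lens; pixels are square), "cx", "cy" (the principal point, pixels), "k1" (the pictures are not rectified: a ray, as slopes to the right and down, at radius r is drawn at 1 + k1 r^2 times it, then the intrinsics apply), "R" (3x3) and "t" (3): a world point X has camera coordinates R X + t. Camera axes: x right, y down, z forward; pixel columns grow to the right and rows downward; lengths in m; the calibration is good to about 2 mm. A picture is of the moment at which its call begins.
- hand_in(): hands the job in, once; it reports no verdict.
Trained networks look in a picture, given as the dict that the camera call returned (one of the last four; its "shot" number tells which), for a name from the list of things; names that differ only in an ending like _2 or _b are one class to them, and where a whole thing is asked for, a point or a joint stands for the part that bears it (a point fixed in the world has none). Each returns a list of dicts, best first, with "conf" (0 to 1); they miss things now and then, are a little off and sometimes report something else, mostly with a low value. They report only what shows in the picture. A call takes as long as a camera call. They do not tell look-alikes from the thing itself.
- find_in(picture, thing): "box" ([centre column, centre row, width, height] in pixels, round what is visible of it).
- silhouettes(picture, thing): "mask" (420x560 bool, what is visible of it) and "box" ([centre column, centre row, width, height] in pixels, round what is visible of it).
The state is a dict: "clock": time; "joint_pos": joint angles; "qvel": joint speeds; "tau": joint torques, N m; "tcp_pos": TCP position; "orientation": TCP orientation; "wrist_force": force on the tool from outside, world axes, zero at the start; "ft_torque": the same for the moment, N m; "finger_gap": finger opening in m.
Only numpy, scipy, OpenCV 4.12 (cv2) and the standard library are available. Lean on these libraries where they do the work, as an engineer would, in place of code of your own. Each camera call takes 0.05 s, during which the arm holds its last target.

## Working session

There is one attempt and no reset: what is moved stays moved. The work goes in short steps, Python scripts to look and compute and a tool call to move; the robot and the scene stay as the last step left them, time stands still between calls to the robot, and variables do not carry over. Pictures are saved under pics/ and viewed, and the job is handed in when it is done.

Besides the shell and the picture viewer there is one more tool, called after "Request:" as a command line: name --argument value ..., lists and objects as JSON in quotes. send_rows: Moves the arm, as the interface text tells. Its arguments: {"type":"object","properties":{"deltas":{"type":"array","items":{"type":"array","items":{"type":"array","items":{"type":"number"}}}},"jaw":{"type":"number"},"force":{"type":"number"}},"required":["deltas"]}

```bash
mkdir -p pics
cat > h.py <<'E'
import numpy as np, cv2
from workcell import *
def f(p): return p["img"].shape[0]/2/np.tan(np.radians(p["vfov"])/2)
def world(p,u,v,z=None):
    u=np.atleast_1d(u).astype(float);v=np.atleast_1d(v).astype(float)
    F=f(p);xd=(u-p["cx"])/F;yd=(v-p["cy"])/F;x,y=xd.copy(),yd.copy()
    for _ in range(30):
        s=1+p["k1"]*(x*x+y*y);x=xd/s;y=yd/s
    if z is None: z=p["z_map"][v.astype(int),u.astype(int)]
    C=np.stack([x*z,y*z,z+0*x],-1)
    return (C-np.array(p["t"]))@np.array(p["R"])
def proj(p,X):
    c=np.atleast_2d(X)@np.array(p["R"]).T+p["t"];x=c[:,0]/c[:,2];y=c[:,1]/c[:,2];s=1+p["k1"]*(x*x+y*y)
    return np.stack([x*s*f(p)+p["cx"],y*s*f(p)+p["cy"]],-1)
def save(p,n): cv2.imwrite("pics/"+n,p["img"][:,:,::-1])
E
python3 - <<'E'
from h import *
s=get_state();print(s)
for n in("top","scene"):
    p=read_camera(n);save(p,n+"0.png");print(n,p["vfov"],p["k1"],p["t"],(-np.array(p["R"]).T@p["t"]))
    for k in("canister","rest","stirrer","dishes","flask","upright_canister"):
        print(k,[(round(d["conf"],2),np.round(d["box"]).tolist()) for d in find_in(p,k)])
E
```

```text
{'clock': 0.0, 'joint_pos': array([ 1.07442777e+00,  3.14023636e-01,  4.49785228e-02,  1.30356999e+00,
       -8.27302530e-06,  1.43117461e+00]), 'qvel': array([ 0.00118501,  0.00018844, -0.00072125, -0.00152085,  0.00083759,
        0.00049773]), 'tau': array([-1.77480988e-04, -4.80624139e+01,  2.98535961e+01,  1.93400227e-02,
       -1.96707265e-04, -5.10401236e-06]), 'tcp_pos': array([0.20058926, 0.53834547, 0.23039544]), 'orientation': array([-2.80402920e-04,  1.77428958e-01,  9.84133191e-01, -8.65089038e-04]), 'wrist_force': array([ 0.08339825,  0.02111076, -0.22530059]), 'ft_torque': array([-0.03196327,  0.00511882, -0.00059488]), 'finger_gap': 0.08545523192029394}
top 46.984996226632546 -0.08638583622644155 [-0.01407629  0.4846135   1.29376106] [ 0.22511739 -0.00205195  1.36315223]
canister [(0.9, [272.0, 197.0, 26.0, 73.0]), (0.75, [329.0, 258.0, 77.0, 39.0]), (0.63, [413.0, 300.0, 76.0, 38.0]), (0.57, [148.0, 298.0, 60.0, 69.0])]
rest [(0.57, [189.0, 187.0, 45.0, 73.0])]
stirrer [(0.7, [357.0, 176.0, 51.0, 68.0])]
dishes [(0.84, [262.0, 138.0, 20.0, 25.0])]
flask [(0.82, [358.0, 160.0, 36.0, 39.0])]
upright_canister [(0.76, [457.0, 217.0, 44.0, 34.0])]
scene 48.088140428754194 -0.14979366313143638 [-0.3370507  -0.2039581   1.83897097] [ 1.26887352 -0.79269358  1.1395671 ]
canister [(0.75, [293.0, 230.0, 54.0, 45.0]), (0.71, [302.0, 150.0, 24.0, 42.0]), (0.63, [222.0, 227.0, 48.0, 56.0]), (0.57, [144.0, 240.0, 63.0, 33.0])]
rest [(0.56, [341.0, 206.0, 57.0, 40.0]), (0.44, [287.0, 290.0, 24.0, 57.0])]
stirrer [(0.78, [247.0, 277.0, 62.0, 70.0])]
dishes [(0.72, [337.0, 250.0, 18.0, 25.0])]
flask [(0.85, [255.0, 255.0, 32.0, 50.0]), (0.62, [292.0, 229.0, 57.0, 40.0]), (0.59, [279.0, 244.0, 558.0, 351.0]), (0.35, [344.0, 208.0, 59.0, 41.0])]
upright_canister [(0.89, [148.0, 283.0, 35.0, 61.0])]
```

Run:
```python
import cv2
a=cv2.imread("pics/top0.png");cv2.imwrite("pics/top0z.png",cv2.resize(a[100:350,100:500],None,fx=2,fy=2,interpolation=cv2.INTER_CUBIC))
```

```text
(no output)
```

View pics/top0z.png

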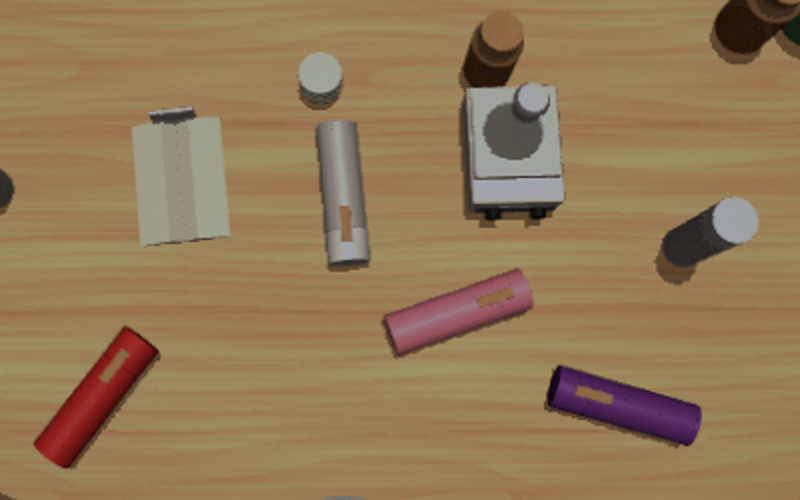

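View pics/scene0.png

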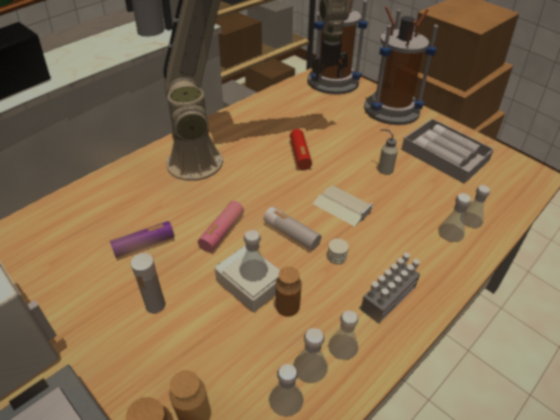

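The target is the silver canister at top (272,197). The pink (329,258), purple (413,300) and red (148,298) ones are decoys, and the upright grey one is at (457,217). The crop confirms it: steel, tan tape at the lid end towards the robot, lying between the rest (189,187) and the stirrer (357,176).

```bash
cat > m.py <<'E'
from h import *
def pts(p,k,sel,er=0):
    c=[d for d in silhouettes(p,k) if np.hypot(d["box"][0]-sel[0],d["box"][1]-sel[1])<25]
    if not c: print("no",k);return None
    m=c[0]["mask"].astype(np.uint8)
    if er:m=cv2.erode(m,np.ones((3,3)),iterations=er)
    v,u=np.nonzero(m);return u,v,world(p,u,v)
E
python3 - <<'E'
from m import *
p=read_camera("top")
from scipy.optimize import least_squares
u,v,W=pts(p,"canister",(272,197))
print("can z range",np.percentile(W[:,2],[1,50,99]))
W=W[(W[:,2]>.02)&(W[:,2]<.08)]
def r(q):
    # axis point (0.., y0), yaw, z
    x=W[:,0];d=-(W[:,0])*np.sin(q[1])+(W[:,1]-q[0])*np.cos(q[1])
    return np.hypot(d,W[:,2]-q[2])-.03
s=least_squares(r,[W[:,1].mean(),0,.03],loss="soft_l1",f_scale=.002);q=s.x
al=W[:,0]*np.cos(q[1])+(W[:,1]-q[0])*np.sin(q[1])
a,b=np.percentile(al,[.5,99.5])
print("yaw",q[1],"z",q[2],"rms",np.std(r(q)),"lid",[a*np.cos(q[1]),q[0]+a*np.sin(q[1])],"base",[b*np.cos(q[1]),q[0]+b*np.sin(q[1])],b-a)
u,v,W=pts(p,"rest",(189,187))
print("rest z",np.percentile(W[:,2],[1,50,99]))
L=W[W[:,2]<.02]
rect=cv2.minAreaRect(L[:,:2].astype(np.float32));print("rect",rect,cv2.boxPoints(rect))
S=W[W[:,2]>.035];print("stop pts",len(S),S.mean(0) if len(S) else"")
for k,sel in(("stirrer",(357,176)),("dishes",(262,138))):
    o=pts(p,k,sel)
    if o:
        X=o[2];print(k,np.percentile(X,[2,98],axis=0).round(3).tolist())
E
```

```text
can z range [-0.00243946  0.05430394  0.06437635]
yaw 0.09153326239367679 z 0.029021709717671547 rms 0.002974405470047348 lid [np.float64(0.4342905731280355), np.float64(-0.008573251814807448)] base [np.float64(0.6325806168726672), np.float64(0.009627742565860797)] 0.19912362402460704
rest z [-0.00370249  0.00693913  0.0449681 ]
rect ((0.5704404711723328, 0.23944997787475586), (0.20726001262664795, 0.13627630472183228), 5.543186664581299) [[0.46071318 0.29725924]
 [0.47387698 0.16162023]
 [0.6801678  0.18164071]
 [0.667004   0.31727973]]
stop pts 74 [0.57159381 0.20032623 0.29255398]
stirrer [[0.5, -0.3, 0.015], [0.673, -0.172, 0.085]]
dishes [[0.675, 0.004, 0.023], [0.733, 0.059, 0.061]]
```

Run:
```python
from m import *
from scipy.optimize import least_squares,differential_evolution
p=read_camera("top")
vv,uu=np.mgrid[120:240,140:240];u=uu.ravel();v=vv.ravel();W=world(p,u,v)
k=(W[:,2]<.06)&(p["z_map"][v,u]>0);W=W[k];u=u[k];v=v[k]
print(len(W),"bench z",np.median(W[:,2][(W[:,1]<.13)|(W[:,1]>.34)]))
zb=np.median(W[:,2][(W[:,1]<.13)|(W[:,1]>.34)])
def mod(q,W):
    c,s=np.cos(q[2]),np.sin(q[2]);dx=W[:,0]-q[0];dy=W[:,1]-q[1]
    x=c*dx+s*dy;y=abs(-s*dx+c*dy)
    z=np.where(y<.02,.0015+.0115*y/.02,np.clip(.013*(.065-y)/.045,0,None))
    z=np.where((x>-.085)&(x<.095),z,0)
    z=np.where((x>=.095)&(x<.101)&(y<.032),.044,z);return z
def cost(q): return np.mean(np.minimum(abs(W[:,2]-zb-mod(q,W)),.01))
r=differential_evolution(cost,[(.53,.6),(.2,.28),(-.1,.2)],seed=1,tol=1e-8,maxiter=200);print("depth fit",r.x,r.fun)
# silhouette fit
m=[d for d in silhouettes(p,"rest")][0]["mask"]
def poly(q,pts):
    c,s=np.cos(q[2]),np.sin(q[2]);P=np.array(pts,float)
    X=np.stack([q[0]+c*P[:,0]-s*P[:,1],q[1]+s*P[:,0]+c*P[:,1],P[:,2]],-1);return proj(p,X)
body=[(-.085,-.065,0),(-.085,.065,0),(.095,.065,0),(.095,-.065,0)]
stop=[(.095,-.032,0),(.095,.032,0),(.095,.032,.044),(.101,.032,.044),(.101,-.032,.044),(.095,-.032,.044)]
def ras(q):
    a=np.zeros((420*4,560*4),np.uint8)
    for P in(body,stop):
        cv2.fillConvexPoly(a,cv2.convexHull(((poly(q,P)+.5)*4).astype(np.float32)).astype(np.int32),1)
    return cv2.resize(a.astype(np.float32),(560,420),interpolation=cv2.INTER_AREA)
g=differential_evolution(lambda q:np.abs(ras(q)-m).sum(),[(.54,.59),(.22,.26),(0,.15)],seed=1,maxiter=60);print("mask fit",g.x,g.fun,m.sum())
im=p["img"].copy();im=cv2.resize(im[120:250,130:330],None,fx=4,fy=4,interpolation=cv2.INTER_CUBIC)
for q,c in((r.x,(255,0,0)),(g.x,(0,255,0))):
    for P in(body,stop,[(-.085,0,.0015),(.095,0,.0015)]):
        cv2.polylines(im,[((poly(q,P)+.5-[130,120])*4).astype(np.int32)],True,c,1)
# canister outline
lid=np.array([.4343,-.0086]);ba=np.array([.6326,.0096]);d=ba-lid;d/=np.linalg.norm(d);n=np.array([-d[1],d[0]])*.03
P=np.array([[*(lid-n),.03],[*(lid+n),.03],[*(ba+n),.03],[*(ba-n),.03]])
cv2.polylines(im,[((proj(p,P)+.5-[130,120])*4).astype(np.int32)],True,(0,0,255),1)
cv2.imwrite("pics/fit.png",im[:,:,::-1])
```

```text
11961 bench z 3.4249755146153484e-05
depth fit [0.55581488 0.23672488 0.1082894 ] 0.0023608647670845875
mask fit [0.55504601 0.23700602 0.10282982] 145.5 2951
```

View pics/fit.png

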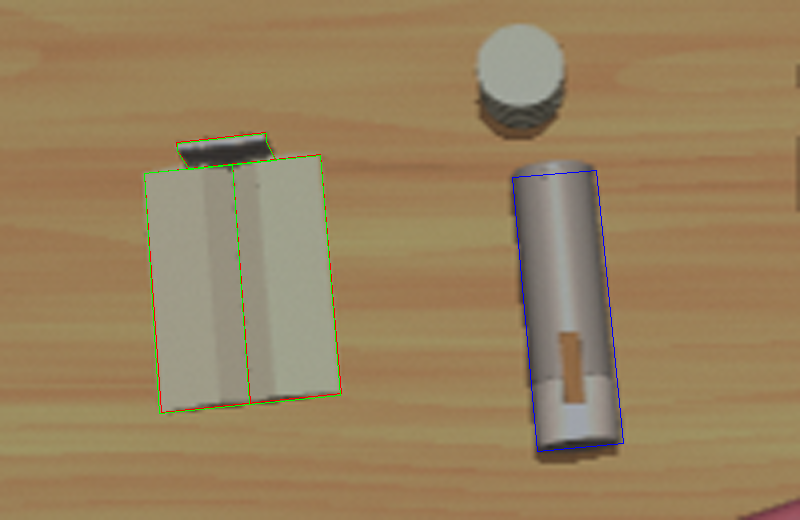

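Request:
send_rows --deltas '[[[4, -4, 0, 0, 0, -6], [6, -8.5, 0, 0, 0, -12], [8.5, -13, 0, 0, 0, -18], [11, -17.5, 0, 0, 0, -24], [13.5, -22, 0, 0, 0, -30], [16, -26.5, 0, 0, 0, -36], [18.5, -31, 0, 0, 0, -42], [21, -35.5, 0, 0, 0, -48], [23.5, -40, 0, 0, 0, -53], [26, -44.5, 0, 0, 0, -57], [28.5, -49, 0, 0, 0, -61], [31, -53.5, 0, 0, 0, -63.8]]]' --jaw 0.3

```text
clock: 2.25
tcp_pos: [0.5018, 0.0194, 0.2316]
orientation: [0.0, 0.672, 0.741, 0.0]
wrist_force: [0.9, 1.3, 0.7]
finger_gap: 0.0554
```

Request:
send_rows --deltas '[[[2, -4, 0, 0, 0, 0], [2.8, -6.2, -1, 0, 0, 0], [2.8, -6.2, -5, 0, 0, 0], [2.8, -6.2, -9, 0, 0, 0], [2.8, -6.2, -13, 0, 0, 0], [2.8, -6.2, -16.5, 0, 0, 0], [2.8, -6.2, -19, 0, 0, 0], [2.8, -6.2, -21, 0, 0, 0], [2.8, -6.2, -21.6, 0, 0, 0], [2.8, -6.2, -21.6, 0, 0, 0]]]'

```text
clock: 3.25
tcp_pos: [0.5283, -0.0403, 0.0146]
orientation: [-0.001, 0.671, 0.742, -0.0]
wrist_force: [-1.1, -0.3, 0.2]
finger_gap: 0.0553
```

Run:
```python
from m import *
print(get_state()["tcp_pos"],get_state()["wrist_force"])
p=read_camera("scene");im=cv2.resize(p["img"][150:320,190:400],None,fx=3.5,fy=3.5,interpolation=cv2.INTER_CUBIC);cv2.imwrite("pics/s1.png",im[:,:,::-1])
```

```text
[ 0.52825321 -0.04029196  0.01463769] [-1.07915569 -0.31438455  0.22451187]
```

View pics/s1.png

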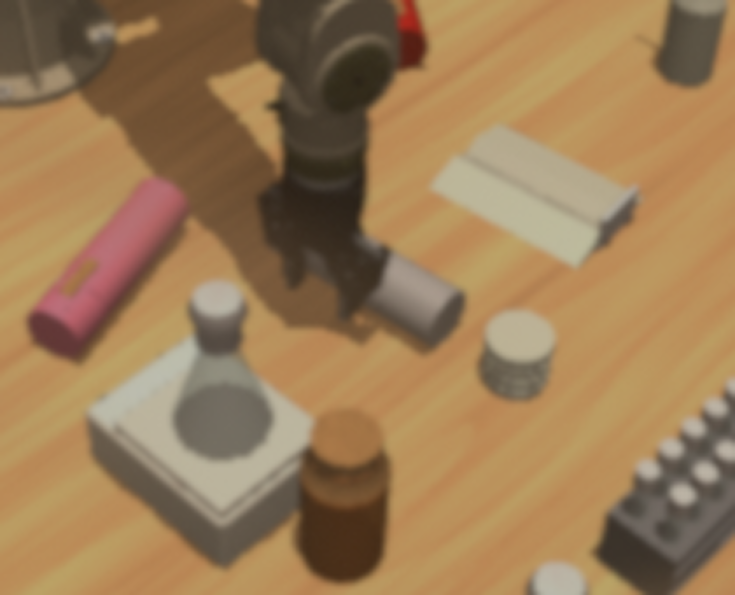

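The picture shows the fingers lowered beside the canister on its stirrer side, just about touching it, with everything else undisturbed. I'll start the roll.

Request:
send_rows --deltas '[[[0, 0.15, 0, 0, 0, 0], [-0.05, 0.4, 0, 0, 0, 0], [-0.1, 0.7, 0, 0, 0, 0], [-0.1, 1.1, 0, 0, 0, 0], [-0.15, 1.5, 0, 0, 0, 0], [-0.2, 1.9, 0, 0, 0, 0], [-0.25, 2.3, 0, 0, 0, 0], [-0.3, 2.7, 0, 0, 0, 0], [-0.3, 3.1, 0, 0, 0, 0], [-0.35, 3.5, 0, 0, 0, 0], [-0.4, 3.9, 0, 0, 0, 0], [-0.45, 4.3, 0, 0, 0, 0]]]'

```text
clock: 4.5
tcp_pos: [0.5245, 0.0028, 0.0153]
orientation: [0.0, 0.671, 0.742, 0.0]
wrist_force: [0.1, -0.1, 0.4]
finger_gap: 0.0556
```

Run:
```python
from m import *
print(get_state()["tcp_pos"],get_state()["wrist_force"])
p=read_camera("scene");im=cv2.resize(p["img"][150:320,190:400],None,fx=3.5,fy=3.5,interpolation=cv2.INTER_CUBIC);cv2.imwrite("pics/s2.png",im[:,:,::-1])
```

```text
[0.52449813 0.00281251 0.01530807] [ 0.06735845 -0.05715243  0.44186383]
```

View pics/s2.png

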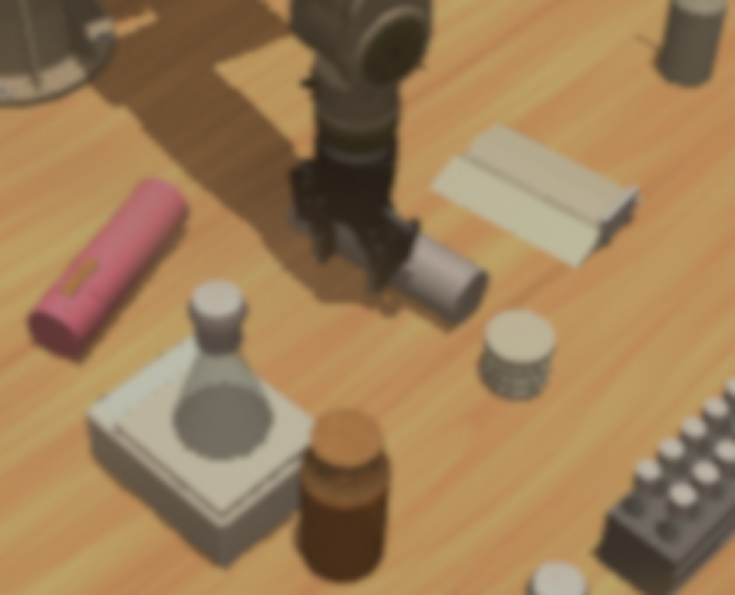

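Request:
send_rows --deltas '[[[-0.05, 0.4, 0, 0, 0, 0], [-0.1, 0.9, 0, 0, 0, 0], [-0.15, 1.4, 0, 0, 0, 0], [-0.2, 1.9, 0, 0, 0, 0], [-0.25, 2.4, 0, 0, 0, 0], [-0.3, 2.9, 0, 0, 0, 0], [-0.35, 3.4, 0, 0, 0, 0], [-0.4, 3.9, 0, 0, 0, 0], [-0.45, 4.4, 0, 0, 0, 0], [-0.5, 4.9, 0, 0, 0, 0], [-0.55, 5.4, 0, 0, 0, 0], [-0.6, 5.9, 0, 0, 0, 0]]]'

```text
clock: 5.75
tcp_pos: [0.5185, 0.0619, 0.0153]
orientation: [0.0, 0.671, 0.742, 0.0]
wrist_force: [-0.5, 0.1, -0.1]
finger_gap: 0.0553
```

Request:
send_rows --deltas '[[[-0.05, 0.4, 0, 0, 0, 0], [-0.1, 0.8, 0, 0, 0, 0], [-0.15, 1.2, 0, 0, 0, 0], [-0.2, 1.6, 0, 0, 0, 0], [-0.2, 2.0, 0, 0, 0, 0], [-0.25, 2.4, 0, 0, 0, 0], [-0.3, 2.8, 0, 0, 0, 0], [-0.35, 3.2, 0, 0, 0, 0], [-0.4, 3.6, 0, 0, 0, 0], [-0.4, 4.0, 0, 0, 0, 0], [-0.45, 4.4, 0, 0, 0, 0], [-0.5, 4.8, 0, 0, 0, 0]]]'

```text
clock: 6.95
tcp_pos: [0.5135, 0.1098, 0.0153]
orientation: [0.0, 0.671, 0.742, 0.0]
wrist_force: [-0.4, 0.5, 1.0]
finger_gap: 0.0556
```

Run:
```python
from m import *
print(get_state()["tcp_pos"],get_state()["wrist_force"])
p=read_camera("scene");im=cv2.resize(p["img"][150:320,190:400],None,fx=3.5,fy=3.5,interpolation=cv2.INTER_CUBIC);cv2.imwrite("pics/s3.png",im[:,:,::-1])
```

```text
[0.51353465 0.10983641 0.0153351 ] [-0.4374439   0.49636572  0.95000985]
```

View pics/s3.png

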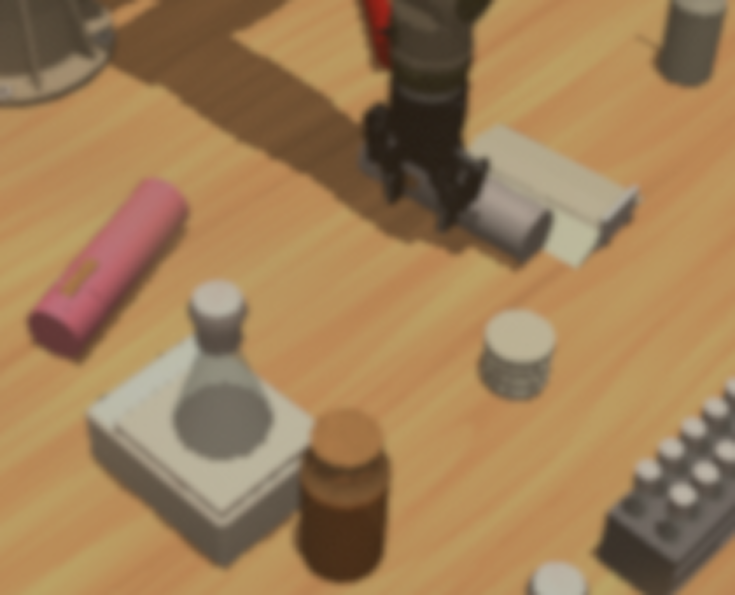

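Request:
send_rows --deltas '[[[-0.05, 0.4, 0, 0, 0, 0], [-0.1, 0.8, 0, 0, 0, 0], [-0.15, 1.2, 0, 0, 0, 0], [-0.2, 1.6, 0, 0, 0, 0], [-0.2, 2.0, 0, 0, 0, 0], [-0.25, 2.4, 0, 0, 0, 0], [-0.3, 2.8, 0, 0, 0, 0], [-0.35, 3.2, 0, 0, 0, 0], [-0.4, 3.6, 0, 0, 0, 0], [-0.4, 4.0, 0, 0, 0, 0], [-0.45, 4.4, 0, 0, 0, 0], [-0.5, 4.8, 0, 0, 0, 0]]]'

```text
clock: 8.2
tcp_pos: [0.5095, 0.1557, 0.0161]
orientation: [0.002, 0.671, 0.741, -0.001]
wrist_force: [0.4, -9.4, 5.3]
finger_gap: 0.0553
```

Run:
```python
from m import *
print(get_state()["tcp_pos"],get_state()["wrist_force"])
p=read_camera("scene");im=cv2.resize(p["img"][150:320,190:400],None,fx=3.5,fy=3.5,interpolation=cv2.INTER_CUBIC);cv2.imwrite("pics/s4.png",im[:,:,::-1])
```

```text
[0.50945321 0.15568909 0.01606695] [ 0.37870668 -9.41028387  5.32510242]
```

View pics/s4.png

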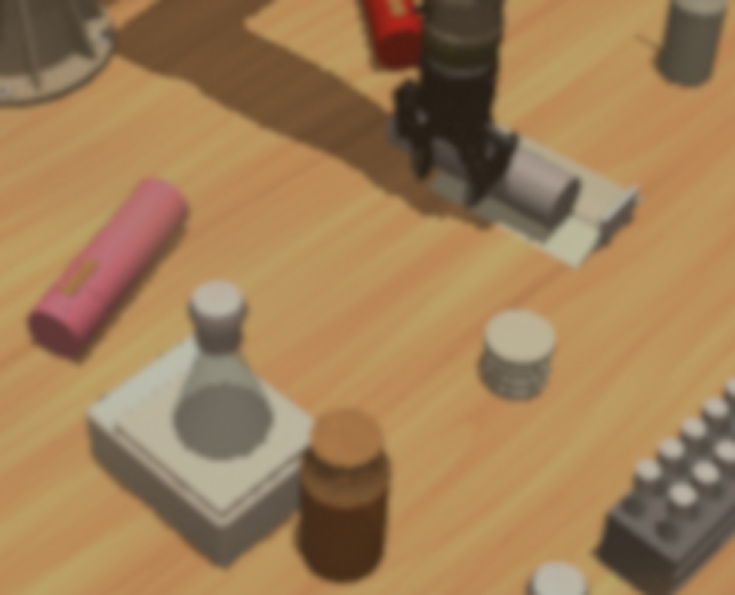

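Request:
send_rows --deltas '[[[0, 0.3, 0, 0, 0, 0], [-0.05, 0.6, 0, 0, 0, 0], [-0.1, 0.9, 0, 0, 0, 0], [-0.1, 1.2, 0, 0, 0, 0], [-0.15, 1.4, 0, 0, 0, 0], [-0.15, 1.6, 0, 0, 0, 0], [-0.2, 1.8, 0, 0, 0, 0], [-0.2, 1.8, 0, 0, 0, 0]]]'

```text
clock: 9.05
tcp_pos: [0.5063, 0.1759, 0.0152]
orientation: [-0.0, 0.67, 0.742, -0.0]
wrist_force: [-0.0, -0.4, 0.3]
finger_gap: 0.0555
```

Run:
```python
from m import *
print(get_state()["tcp_pos"],get_state()["wrist_force"])
p=read_camera("scene");im=cv2.resize(p["img"][150:320,190:400],None,fx=3.5,fy=3.5,interpolation=cv2.INTER_CUBIC);cv2.imwrite("pics/s5.png",im[:,:,::-1])
```

```text
[0.50629195 0.17588471 0.01517282] [-0.04324927 -0.35133958  0.2874204 ]
```

View pics/s5.png

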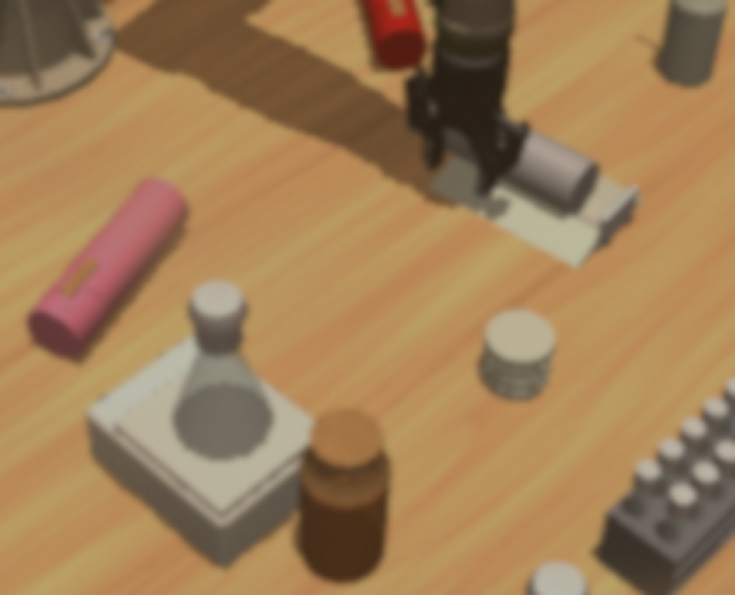

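The canister has dropped into the groove, and the finger force is back to about zero. I'll back off, rise, and go to the lid side.

Request:
send_rows --deltas '[[[0, -2, 0, 0, 0, 0], [0, -4, 1, 0, 0, 0], [0, -4, 5, 0, 0, 0], [0, -4, 9, 0, 0, 0], [-2, -4, 13, 0, 0, 0], [-5, -3, 14, 0, 0, 0], [-8, -2, 14, 0, 0, 0], [-11, 0, 14, 0, 0, 0], [-14, 2, 14, 0, 0, 0], [-14, 4.1, 14, 0, 0, 0], [-14, 4.1, 14, 0, 0, 0]]]' --jaw -1 --force 20

```text
clock: 10.2
tcp_pos: [0.366, 0.218, 0.1557]
orientation: [0.0, 0.67, 0.743, 0.001]
wrist_force: [0.2, 0.8, 0.0]
finger_gap: -0.0004
```

```bash
cat > c.py <<'E'
from m import *
from scipy.optimize import least_squares
import sys
p=read_camera("top");s=get_state();print(s["tcp_pos"],s["wrist_force"],s["clock"])
cv2.imwrite("pics/"+sys.argv[1],cv2.resize(p["img"][110:270,110:320],None,fx=3.7,fy=3.7,interpolation=cv2.INTER_CUBIC)[:,:,::-1])
for d in silhouettes(p,"canister"):print(round(d["conf"],2),np.round(d["box"]))
o=pts(p,"canister",(193,200))
if o:
    W=o[2];W=W[(W[:,2]>.04)&(W[:,2]<.085)]
    def r(q):
        d=-(W[:,0]-.5555)*np.sin(q[1])+(W[:,1]-q[0])*np.cos(q[1]);return np.hypot(d,W[:,2]-q[2])-.03
    q=least_squares(r,[.237,.1,.036],loss="soft_l1",f_scale=.002).x
    c,s=np.cos(.105),np.sin(.105);x=c*(W[:,0]-.5555)+s*(W[:,1]-.237)
    print("y at rest",q[0]-.237,"yaw",q[1],"z",q[2],"rest-x range",np.percentile(x,[.5,99.5]),np.bincount(((x+.2)/.01).astype(int).clip(0)))
E
python3 c.py t1.png
```

```text
[0.36645458 0.21713202 0.15557282] [0.52063797 0.29146589 0.34822762] 10.25
0.86 [330. 257.  74.  40.]
0.73 [190. 204.  25.  77.]
0.69 [412. 298.  78.  41.]
y at rest -0.00023840754625015226 yaw 0.11135185840890294 z 0.035413557056363044 rest-x range [-0.14311488  0.0558925 ] [ 0  0  0  0  0 29 53 60 65 71 68 77 81 70 78 72 71 71 78 66 75 67 71 69
 68 50]
```

View pics/t1.png

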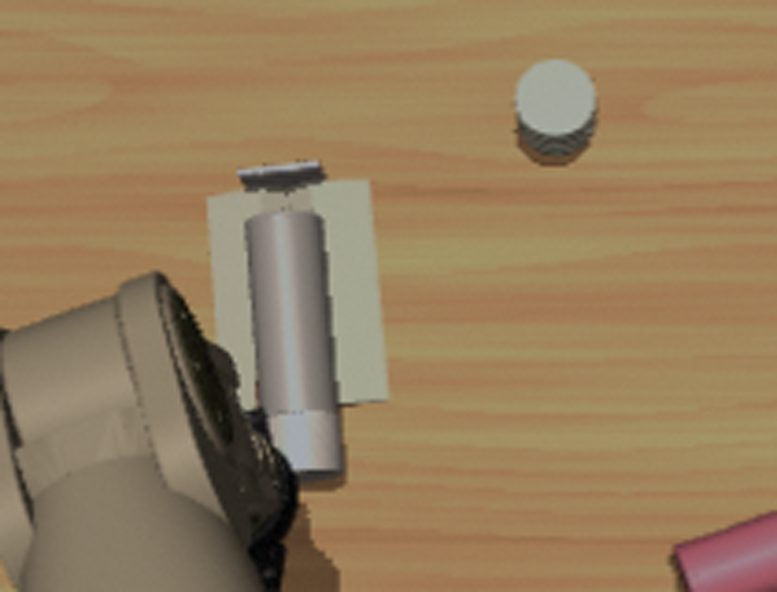

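The canister is seated: 0.2 mm off the groove's middle, z about 35.4 mm, yaw 0.111 against about 0.105 for the rest. The base is about 39 mm from the stop. Next I lower the fingers behind the lid and push along the groove.

Request:
send_rows --deltas '[[[0, 0, -4, 0, 0, 0], [0, 0, -8, 0, 0, 0], [0, 0, -11, 0, 0, 0], [0, 0, -12.7, 0, 0, 0], [0, 0, -13.2, 0, 0, 0], [0, 0, -13.2, 0, 0, 0], [0.5, 0.05, -13.2, 0, 0, 0], [1, 0.1, -13.2, 0, 0, 0], [1.5, 0.15, -13.2, 0, 0, 0], [2, 0.2, -13.2, 0, 0, 0], [2.3, 0.25, -13.2, 0, 0, 0], [2.6, 0.27, -13.2, 0, 0, 0]]]'

```text
clock: 11.55
tcp_pos: [0.3924, 0.2192, 0.0234]
orientation: [-0.0, 0.671, 0.742, -0.0]
wrist_force: [-6.2, -0.4, 3.2]
finger_gap: 0.0002
```

Request:
send_rows --deltas '[[[0.3, 0.03, 0, 0, 0, 0], [0.6, 0.06, 0, 0, 0, 0], [0.9, 0.1, 0, 0, 0, 0], [1.2, 0.13, 0, 0, 0, 0], [1.5, 0.16, 0, 0, 0, 0], [1.8, 0.19, 0, 0, 0, 0], [2.1, 0.22, 0, 0, 0, 0], [2.4, 0.25, 0, 0, 0, 0], [2.7, 0.28, 0, 0, 0, 0], [3.0, 0.32, 0, 0, 0, 0]]]'

```text
clock: 12.55
tcp_pos: [0.4196, 0.222, 0.0232]
orientation: [-0.002, 0.67, 0.742, -0.002]
wrist_force: [-9.7, -1.0, 9.4]
finger_gap: 0.0001
```

```bash
python3 c.py t2.png
```

```text
[0.42038057 0.22209879 0.02323779] [-6.77211044 -0.17962947  7.18747682] 12.6
0.84 [330. 258.  74.  42.]
0.75 [188. 194.  21.  70.]
0.73 [413. 302.  78.  40.]
y at rest -0.00035795271567684583 yaw 0.1146859235671015 z 0.035435387822129544 rest-x range [-0.1106859   0.08423645] [ 0  0  0  0  0  0  0  0  7 17 21 29 34 33 50 46 50 47 58 63 70 69 72 67
 66 70 73 67 30]
```

View pics/t2.png

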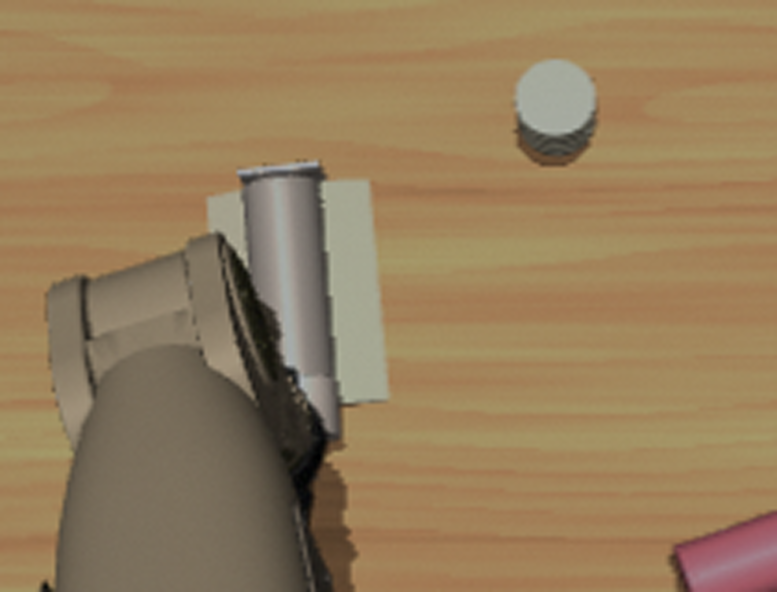

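The canister is nearly at the stop, but the wrist shows a vertical load along with the push. I'll back off to release it and measure again.

Request:
send_rows --deltas '[[[-0.5, -0.05, 0, 0, 0, 0], [-1.2, -0.13, 0, 0, 0, 0], [-2, -0.2, 0, 0, 0, 0], [-2, -0.2, 0, 0, 0, 0]]]'

```text
clock: 13.1
tcp_pos: [0.4007, 0.2201, 0.023]
orientation: [-0.0, 0.671, 0.742, -0.001]
wrist_force: [0.7, 0.6, 0.4]
finger_gap: 0.0002
```

```bash
python3 c.py t3.png
python3 - <<'E'
from m import *
p=read_camera("scene");im=cv2.resize(p["img"][150:270,250:400],None,fx=5,fy=5,interpolation=cv2.INTER_CUBIC);cv2.imwrite("pics/s6.png",im[:,:,::-1])
E
```

```text
[0.40169609 0.22023909 0.02322561] [ 1.04434402 -0.19222941  0.80603037] 13.15
0.92 [187. 193.  25.  72.]
0.92 [413. 301.  78.  36.]
0.81 [328. 257.  77.  39.]
y at rest -0.0002403381657646031 yaw 0.11234455594550179 z 0.0355975215320923 rest-x range [-0.11337433  0.0845848 ] [ 0  0  0  0  0  0  0  0 18 30 38 41 54 47 51 55 63 67 74 72 67 71 70 72
 70 66 74 67 42  1]
```

View pics/t3.png

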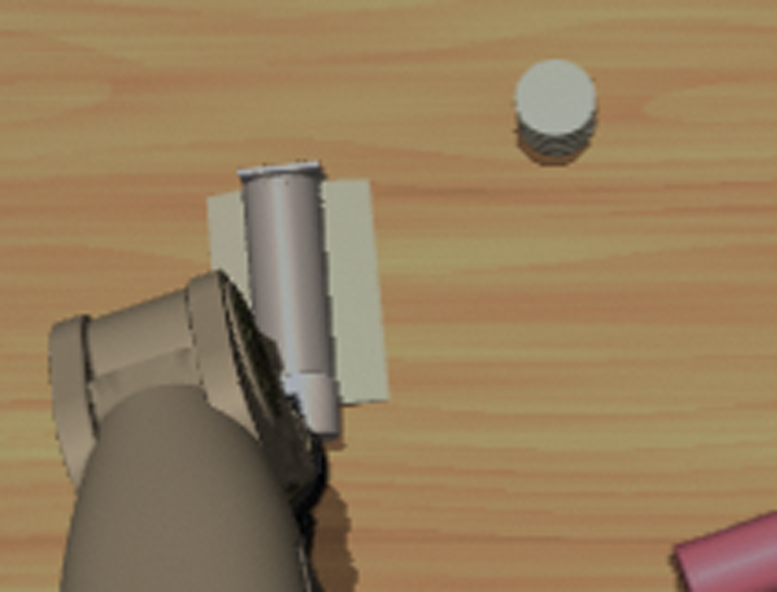

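View pics/s6.png

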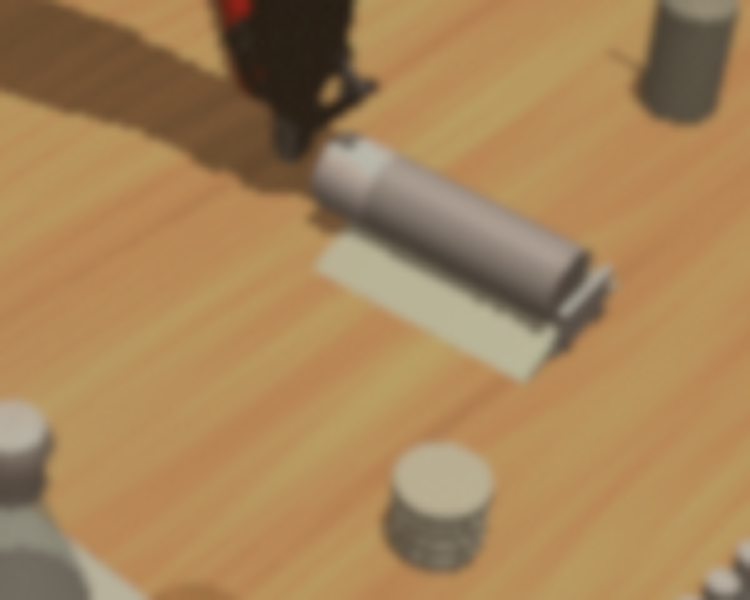

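The base is still about 9 mm from the stop. Contact came about 21 mm ahead of the TCP, more than the finger thickness, so the finger knuckle is probably touching the top of the lid. I'll turn the tool 90° so that the flat 22 mm side of the fingertips pushes near axis height.

Run:
```python
from h import *
print(get_state()["joint_pos"],get_state()["orientation"])
```

```text
[ 3.25683618e-01  2.69602108e-01 -5.73624026e-01  7.26828552e-01
 -4.81702758e-05  1.79598555e+00] [2.02034379e-04 6.70699098e-01 7.41729453e-01 3.11881485e-04]
```

Request:
send_rows --deltas '[[[-1, -0.1, 0.3, 0, 0, 8], [-2, -0.2, 0.6, 0, 0, 16], [-2, -0.2, 0.6, 0, 0, 24], [-2, -0.2, 0.6, 0, 0, 32], [-2, -0.2, 0.6, 0, 0, 40], [-2, -0.2, 0.6, 0, 0, 48], [-2, -0.2, 0.6, 0, 0, 56], [-2, -0.2, 0.6, 0, 0, 64], [-2, -0.2, 0.6, 0, 0, 72], [-2, -0.2, 0.6, 0, 0, 80], [-2, -0.2, 0.6, 0, 0, 88], [-2, -0.2, 0.6, 0, 0, 90]]]'

```text
clock: 14.5
tcp_pos: [0.383, 0.2184, 0.0294]
orientation: [0.0, -0.052, 0.999, 0.0]
wrist_force: [0.8, -0.2, -0.4]
finger_gap: -0.0005
```

Run:
```python
from m import *
s=get_state();print(s["tcp_pos"],s["orientation"],s["wrist_force"],s["clock"])
p=read_camera("scene");im=cv2.resize(p["img"][150:270,250:400],None,fx=5,fy=5,interpolation=cv2.INTER_CUBIC);cv2.imwrite("pics/s7.png",im[:,:,::-1])
```

```text
[0.38303023 0.21844704 0.02936694] [ 2.35047575e-04 -5.19739525e-02  9.98648408e-01  1.03157707e-04] [ 0.77353769 -0.2442622  -0.41999869] 14.5
```

View pics/s7.png

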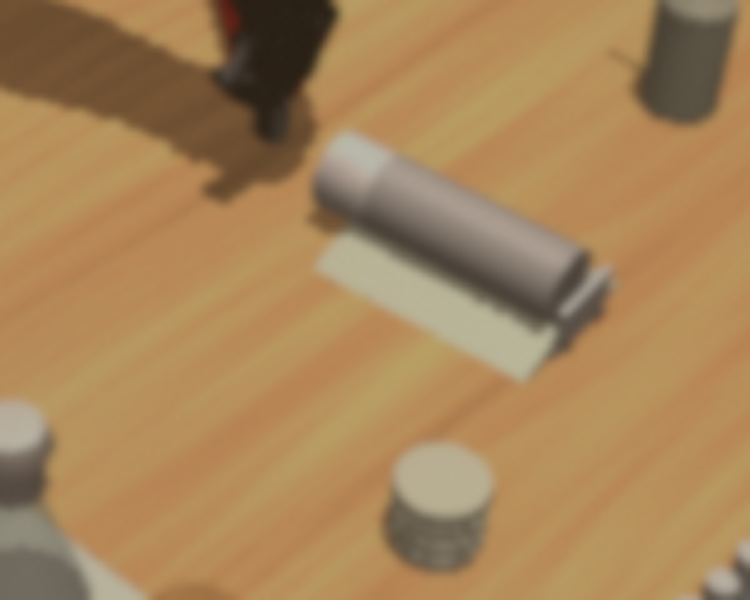

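Request:
send_rows --deltas '[[[1, 0.1, 0, 0, 0, 0], [2, 0.2, 0, 0, 0, 0], [3, 0.32, 0, 0, 0, 0], [3.6, 0.38, 0, 0, 0, 0], [4.0, 0.42, 0, 0, 0, 0], [4.3, 0.45, 0, 0, 0, 0], [4.6, 0.48, 0, 0, 0, 0], [4.8, 0.5, 0, 0, 0, 0], [5.0, 0.53, 0, 0, 0, 0], [5.2, 0.55, 0, 0, 0, 0]]]'

```text
clock: 15.55
tcp_pos: [0.4324, 0.2237, 0.029]
orientation: [-0.002, -0.05, 0.999, -0.0]
wrist_force: [-5.3, 0.1, 2.9]
finger_gap: -0.0003
```

Request:
send_rows --deltas '[[[0.1, 0.01, 0, 0, 0, 0], [0.2, 0.02, 0, 0, 0, 0], [0.3, 0.03, 0, 0, 0, 0]]]'

```text
clock: 15.85
tcp_pos: [0.4372, 0.2241, 0.029]
orientation: [-0.0, -0.05, 0.999, -0.0]
wrist_force: [-2.7, 0.3, -2.6]
finger_gap: -0.0001
```

```bash
python3 c.py t4.png
```

```text
[0.43765144 0.22414946 0.02912489] [-1.5128797   0.48534587 -1.15541454] 15.9
0.74 [188. 187.  21.  61.]
0.63 [413. 300.  75.  40.]
0.62 [359. 159.  35.  38.]
0.59 [327. 257.  76.  39.]
0.54 [191. 188.  42.  66.]
0.52 [120. 323.   8.   7.]
y at rest -3.977273449790042e-05 yaw 0.11625050793777195 z 0.03562916845919293 rest-x range [-0.08760851  0.0907602 ] [ 0  0  0  0  0  0  0  0  0  0  2 17 23 31 39 45 49 47 50 49 56 65 66 70
 67 77 68 68 66 10]
```

Request:
send_rows --deltas '[[[0.1, 0.01, 0, 0, 0, 0], [0.2, 0.02, 0, 0, 0, 0], [0.2, 0.02, 0, 0, 0, 0]]]'

```text
clock: 16.3
tcp_pos: [0.4399, 0.2243, 0.0293]
orientation: [0.0, -0.05, 0.999, -0.0]
wrist_force: [-1.4, -0.6, -1.7]
finger_gap: -0.0001
```

Request:
send_rows --deltas '[[[0.1, 0.01, 0, 0, 0, 0], [0.1, 0.01, 0, 0, 0, 0]]]'

```text
clock: 16.5
tcp_pos: [0.4407, 0.2244, 0.0293]
orientation: [0.0, -0.05, 0.999, -0.0]
wrist_force: [-2.7, -0.5, -1.0]
finger_gap: -0.0002
```

Request:
send_rows --deltas '[[[0.1, 0.01, 0, 0, 0, 0], [0.1, 0.01, 0, 0, 0, 0]]]'

```text
clock: 16.7
tcp_pos: [0.4407, 0.2244, 0.0293]
orientation: [-0.001, -0.05, 0.999, -0.0]
wrist_force: [-4.2, -1.5, 1.8]
finger_gap: -0.0
```

Request:
send_rows --deltas '[[[0.1, 0.01, 0, 0, 0, 0], [0.1, 0.01, 0, 0, 0, 0]]]'

```text
clock: 16.9
tcp_pos: [0.4406, 0.2244, 0.0292]
orientation: [-0.002, -0.05, 0.999, -0.0]
wrist_force: [-8.3, -1.5, 4.7]
finger_gap: -0.0001
```

```bash
python3 c.py t5.png
```

```text
[0.44064502 0.22443214 0.02927029] [-7.16801898 -1.54135081  4.48528706] 16.95
0.96 [414. 301.  77.  39.]
0.88 [328. 259.  76.  41.]
0.75 [187. 186.  22.  66.]
y at rest -0.00022360200723975376 yaw 0.11702515612622431 z 0.035369969771880005 rest-x range [-0.08299615  0.09397865] [ 0  0  0  0  0  0  0  0  0  0  0 10 22 26 35 40 46 48 45 46 51 53 64 64
 67 64 67 66 65 30]
```

View pics/t5.png

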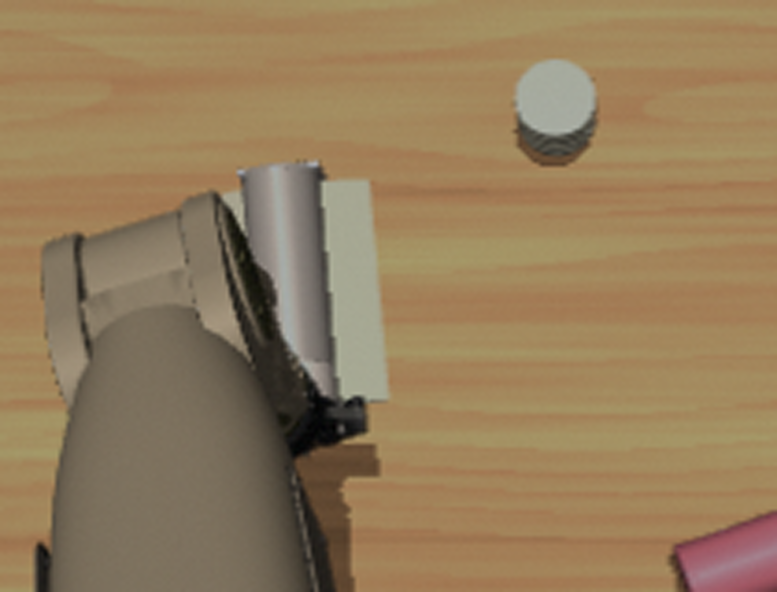

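The TCP has stalled at x = 0.4407 while the force rises, so the base is against the stop, and the picture agrees. I'll back off straight along the groove, then rise and check.

Request:
send_rows --deltas '[[[-0.3, -0.03, 0, 0, 0, 0], [-1, -0.1, 0, 0, 0, 0], [-3, -0.3, 0, 0, 0, 0], [-5, -0.5, 0, 0, 0, 0], [-5, -0.5, 3, 0, 0, 0], [-5, -0.5, 7, 0, 0, 0], [-5, -0.5, 11, 0, 0, 0], [-5, -0.5, 14, 0, 0, 0], [-5, -0.5, 14, 0, 0, 0]]]'

```text
clock: 17.95
tcp_pos: [0.396, 0.2209, 0.1742]
orientation: [0.005, -0.05, 0.999, 0.001]
wrist_force: [-0.3, -0.3, 0.0]
finger_gap: -0.0
```

```bash
python3 c.py t6.png;  python3 - <<'E'
from m import *
p=read_camera("scene");im=cv2.resize(p["img"][140:320,190:400],None,fx=3.3,fy=3.3,interpolation=cv2.INTER_CUBIC);cv2.imwrite("pics/s8.png",im[:,:,::-1])
E
```

```text
[0.39484112 0.22046418 0.17192254] [-0.2789959   0.77438833 -1.1661333 ] 18.0
0.89 [188. 191.  22.  72.]
0.59 [414. 299.  76.  41.]
y at rest -0.00014059440295058345 yaw 0.11284775306046498 z 0.035419338447264366 rest-x range [-0.10500086  0.09358875] [ 0  0  0  0  0  0  0  0  0 35 56 58 78 70 77 73 75 76 72 70 71 73 73 75
 62 74 72 63 74 24]
```

View pics/t6.png

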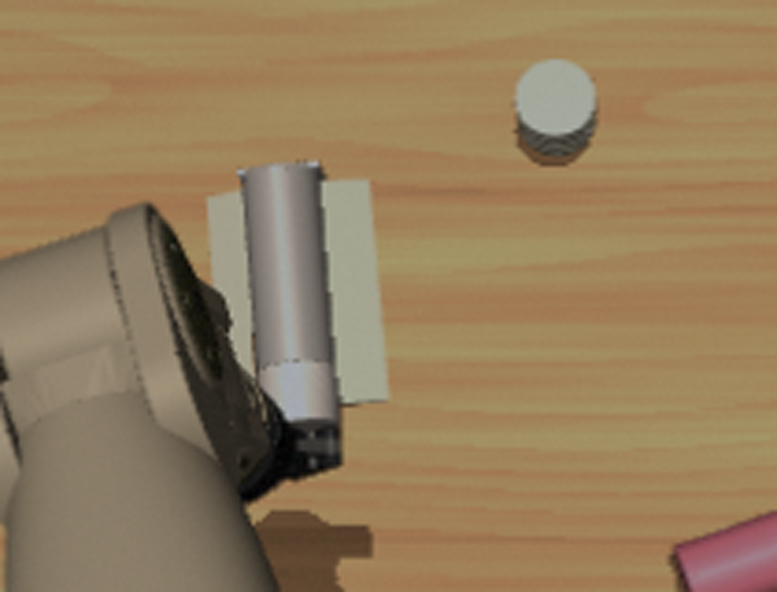

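View pics/s8.png

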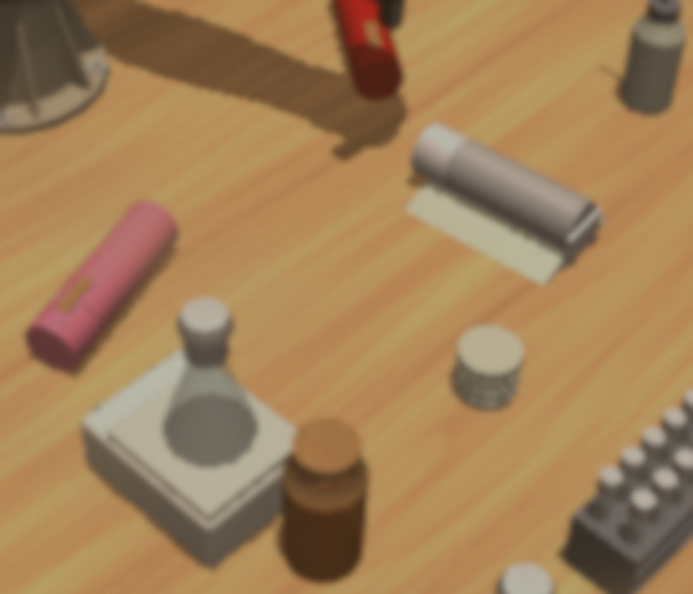

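Request:
send_rows --deltas '[[[0, 0, 0, 0, 0, 0], [0, 0, 0, 0, 0, 0], [0, 0, 0, 0, 0, 0], [0, 0, 0, 0, 0, 0]]]'

```text
clock: 18.55
tcp_pos: [0.3923, 0.2196, 0.1689]
orientation: [-0.0, -0.05, 0.999, -0.0]
wrist_force: [-0.2, 0.4, 0.2]
finger_gap: -0.0
```

```bash
python3 -c "
from workcell import *
print(hand_in())"
```

```text
the job is handed in; nothing more can be done
None
```

I rolled the silver canister into the groove with two spread fingers, then slid it along the groove by its lid until the base met the end stop. I handed it in at about 18.6 s, and the hand-in gave no verdict.

**Last checks:**
- **Position:** the camera fit puts the axis 0.1 mm off the groove's middle at a height of 35.4 mm. Yaw was 0.113, against about 0.105 measured for the rest.
- **Stop:** the base reads about 94 mm along the rest, where the stop face is at 95 mm. The fingers also stalled there while the push force rose to about 8 N.
- **Surroundings:** the robot is clear, with wrist force near zero. The last pictures show the dishes, stirrer, flask and media bottle where they stood. I did not measure them again or check the upright canister at the end.

**What went wrong on the way:**
- **First lid push:** it gave an unexpected vertical load of up to 9 N, probably because the knuckle touched the top of the lid. I backed off, turned the tool 90° and finished with the flat of the fingertips.
- **Lowering beside the canister:** the first move fell short of its target, so the fingers came down closer to the canister than planned. The wrist showed only about 1 N.

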